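# Lid the canister and hold the vacuum pump on its valve

## Robot

A 6-joint arm with a two-finger parallel gripper is mounted at the origin on a cart in front of the work surface, level with it; the furniture and walls round the work are solid. World frame = base frame: x ahead of the robot, y to its left, z up, the work surface at z = 0. Lengths are in mm, angles in rad, forces in N, time in s.
With the tool pointing down it reaches from about 400 to 925 mm from the base axis. Payload 12.5 kg.
Tool frame: the origin (TCP) lies on the centre line of the jaws, within the pads' length; the fingertips stand 25 mm ahead of it and the grasp point (between the pads) lies 6 mm ahead of it (env.tip_extent is the distance from the TCP to the fingertips, in mm); x points along the fingers, z is the direction in which the jaws open and shut, and the axes are right-handed (so a half turn about x gives the same grasp; the last joint's range is limited). The gripper opens to 95 mm and grips with 3 to 60 N. Pads are 20 mm wide; open, the fingers measure 119 mm over their backs; the gripper's body (75 mm by 180 mm) begins 59 mm behind the grasp point.
Start: joints at [1.111, 0.491, 1.559, -0, 1.092, -0.106], TCP at [216.524, 586.312, 239.661] pointing down, gripper open.
Joint ranges: [-3.1, 3.1], [-0.84, 2.19], [0.05, 2.79], [-1.13, 4.28], [0.06, 2.93], [-2.69, 2.69]. Speed limits (rad/s): [2.22, 2.22, 2.79, 3.14, 3.14, 3.14].

## Interface

Orientations are given as [roll, pitch, yaw] about the fixed x, y, z axes, in that order (R = Rz(yaw) Ry(pitch) Rx(roll)).
In Python, from cell import env gives the robot as it stands.
- The arm moves only by the tool step_arm, never from a script. Its argument "rows" is a list of rows, each a list of 6 numbers: the shift along the tool's x, y, z in mm, then the turn, a rotation vector about the tool's x, y, z in rad. In form: [[x, y, z, wx, wy, wz], ...]. A call has 1 to 8 rows; each row shifts and turns the pose as measured when the row begins, along the tool's axes as they then stand; what a row does not reach is not made up. A row lasts 1/8 s, in which the tool goes at most 62.5 mm and 10.7 degrees, less where a joint would pass 70% of its speed; a pose out of reach is approached as far as the arm can. A call is refused whole if a number of a shift passes 62.5 or a number of a turn 0.188, either way. A call with a gripper value outside its range is refused whole. "grip" is the finger opening in mm, from 0 to 95.1, set as the call begins (left out, the last holds). The fingers move at their own pace and stop on an object; the grip force is fixed at half the most. Time passes only in rows, so rows that do not move let the fingers close. It gives the time, the measured TCP pose, the force and the opening at its end, in the units of the state.
- env.state(): the state, without advancing time (a new reading comes with each control period).
- env.read_camera(name): name is "scene" or "top"; returns the picture (420x560x3 uint8, red, green, blue); there is no depth.
- env.get_calibration(name): a dict with "fx", "fy", "cx", "cy" (pixels), "pose" (4x4, takes a point from camera to world coordinates). Camera axes: x right, y down, z forward; pixel columns grow to the right and rows downward; lengths in mm; the calibration is good to about 2 mm. A picture is of the moment at which its call begins. get_calibration takes no time and is no camera call.
- env.job_done(): hands the job in, once; it reports no verdict.
The state is a dict: "t": time; "joints": joint angles; "qvel": joint speeds; "tau": joint torques, N m; "eef_pos": TCP position; "tcp_rot": TCP orientation; "ft_force": force on the tool from outside, world axes, zero at the start; "moment": the same for the moment, N m; "opening": opening from 0.0 (shut) to 1.0 (fully open).
Only numpy, scipy, OpenCV 4.12 (cv2) and the standard library are available. Lean on these libraries where they do the work, as an engineer would, in place of code of your own. Each camera call takes 0.05 s, during which the arm holds its last target.

## Task

Close the blue biscuit canister with its grey lid, fully home and level, and let go of the lid. Then take the white vacuum pump out of its cradle and hold it upright with its nozzle centred on the lid's orange valve, pressing lightly so that the sprung nozzle goes about half way in; finish while still holding the pump there, pressed on. Leave the canister standing about where it is and do not disturb the other things.

Things in the scene. Friction and masses are not known exactly. Their poses are not given: they have to be found in the camera images.
- canister: blue open round storage canister holding a stack of biscuits; 104 mm outer diameter, 96 mm inner diameter, 70 mm tall, biscuits reach 40 mm up; 0.7 kg, loose on the worktop. A tall open shelf unit stands behind the right half of the work area, its front at x = 0.64 m: come in from the robot's side. Origin: centre of its underside, z up.
- lid: round grey lid, 108 mm diameter, 0.15 kg, lying on the worktop right way up. Origin: centre of its underside; z up. From there: a black tapered plug (80 mm diameter at the bottom, 89 mm at the top, 12 mm high) that goes into the canister's mouth; the grey plate 12 to 20 mm up, which rests on the rim when seated (the lid's origin is then 58 mm above the canister's); in the middle an upright white cylinder, the valve housing, 34 mm diameter, 20 to 44 mm up, to lift the lid by.
- valve (a point): centre of the orange valve disc (20 mm across) on top of the lid's white valve housing, 44 mm above the lid's origin.
- cradle: charging cradle fixed to the worktop: black round foot 84 mm across and a grey round socket (62 mm outer diameter), 46 mm inner, 30 mm deep, about 72 mm tall in all. Origin: centre of the foot's underside; its socket leans 12 degrees towards its own -x side (roughly towards the robot); the pump's origin sits at 12 mm x, 36 mm z in the cradle's frame.
- pump: hand-held vacuum pump, white upright cylinder 42 mm diameter, 112 mm long, with two grey bands and a green button on its top, 0.24 kg. Stands loosely in the cradle, leaning 12 degrees, its lowest 30 mm inside the socket: pull it out along its own axis. Origin: centre of the body's lower end, the shoulder where the nozzle comes out; z runs along its axis to the top with the button.
- pump_tip (a point): centre of the end face of the pump's black rubber nozzle (24 mm diameter, orange stripe), on the pump's axis, 18 mm below the pump's origin when not pressed in.
- nozzle (a joint): how far the sprung nozzle is pushed into the pump, 0 (out, free) to 0.012 m (fully in); spring 500 N/m, so 3 N at half travel.
- honey_jar: honey jar with a silver-grey cap, 50 mm across, 70 mm tall. Origin: centre of its underside. A bystander.
- teaspoon: steel teaspoon, 130 mm long, lying flat. Origin: centre of its underside. A bystander.
- mug: cream mug with yellow stripes and a handle, 86x120x101 mm. Origin: centre of its underside. A bystander.
- mustard: squat jar with a yellow cap, 49 mm across, 66 mm tall. Origin: centre of its underside. A bystander.

How it is judged (in metres and radians):
On the way, in this order (a step that is already met when the one before it is completed fails the run):
1. the lid is fully home on the canister and let go (horizontal distance between lid and canister below 0.006 m and z of lid in the frame of canister between 0.055 and 0.061 m and angle between the z axis of lid and the z axis of canister, either way round below 0.05 rad and angle between canister's own z axis and vertical below 0.06 rad and contact force between the fingers and lid below 0.1 N), for 0.3 s.
2. the pump is out of its cradle, in the gripper (distance between pump and cradle above 0.09 m and contact force between pump and cradle below 0.1 N and contact force between the fingers and pump above 1 N), for 0.2 s.
At the end, for the whole second after the job is handed in: Lid seated (6 mm of centre, 3 mm of height, 0.05 rad) on the upright canister, which is within 50 mm of its start; gripper holds the pump within 0.12 rad of upright, tip within 6 mm of the valve centre, nozzle in by 2 to 10 mm, 0.8 to 8 N on the lid, at rest (all of step 1 and horizontal distance between pump_tip and valve below 0.006 m and angle between pump's own z axis and vertical below 0.12 rad and value of joint nozzle between 0.002 and 0.01 m and contact force between pump and lid between 0.8 and 8 N and contact force between the fingers and pump above 1 N and linear speed of pump below 0.02 m/s and contact force between pump and canister below 0.1 N and distance of canister from where it was at the start of the episode below 0.05 m); the arm keeps its last pose, push and grip.
It fails at once if the pump is pressed hard on the lid (over 20 N) (contact force between pump and lid above 20 N).
It fails at once if the canister is tipped (angle between canister's own z axis and vertical above 0.3 rad).
It fails at once if a bystander is disturbed (moved over 30 mm) (distance of any of honey_jar, teaspoon, mug, mustard from where it was at the start of the episode above 0.03 m).
It also fails if it takes over 72 s, if anything falls off the work surface, if the arm or the gripper's body presses on something with over 40 N, if the wrist force passes 120 N, or if a joint passes its speed limit or range.

## Working session

There is one attempt and no reset: what is moved stays moved. The work goes in short steps, Python scripts to look and compute and a tool call to move; the robot and the scene stay as the last step left them, time stands still between calls to the robot, and variables do not carry over. Pictures are saved under pics/ and viewed, and the job is handed in when it is done.

Besides the shell and the picture viewer there is one more tool, called after ">>>" by a JSON object that holds its "name" and its "arguments". step_arm: Moves the arm, as the interface text tells. Its arguments: {"type":"object","properties":{"rows":{"type":"array","items":{"type":"array","items":{"type":"number"}}},"grip":{"type":"number"}},"required":["rows"]}

```bash
mkdir -p pics; ls; python3 - <<'E'
from cell import env
import cv2,json
for n in("scene","top"):
    im=env.read_camera(n); cv2.imwrite(f"pics/{n}0.png",im[:,:,::-1])
    c=env.get_calibration(n); print(n,c)
s=env.state();print(s)
E
```

```text
pics
scene {'fx': 546.1986170300028, 'fy': 546.1986170300028, 'cx': 283.56974444853176, 'cy': 212.19880175363963, 'pose': array([[ 4.81221322e-01, -3.82460400e-01,  7.88764909e-01,
        -3.06444029e+02],
       [-8.76440162e-01, -2.27054539e-01,  4.24616155e-01,
        -6.38786686e+02],
       [ 1.66937877e-02, -8.95639592e-01, -4.44467140e-01,
         6.08349074e+02],
       [ 0.00000000e+00,  0.00000000e+00,  0.00000000e+00,
         1.00000000e+00]])}
top {'fx': 480.3985943756232, 'fy': 480.3985943756232, 'cx': 275.2329101161754, 'cy': 210.31585586852162, 'pose': array([[-6.36752338e-02, -9.73178103e-01,  2.21065249e-01,
         4.62552165e+02],
       [-9.97969957e-01,  6.18278536e-02, -1.52735768e-02,
        -1.27759318e+02],
       [ 1.19592063e-03, -2.21589026e-01, -9.75139412e-01,
         9.27373579e+02],
       [ 0.00000000e+00,  0.00000000e+00,  0.00000000e+00,
         1.00000000e+00]])}
{'t': 0.1, 'joints': array([ 1.11143020e+00,  4.91496649e-01,  1.55936799e+00,  2.73524293e-05,
        1.09169062e+00, -1.05597352e-01]), 'qvel': array([-0.00098769,  0.00029345, -0.00099336,  0.00043854, -0.00173622,
       -0.00070454]), 'tau': array([ 1.72559583e-03, -6.13628626e+01, -2.58610207e+01,  6.92938850e-02,
        4.70428797e-02, -2.83802234e-05]), 'eef_pos': array([216.41459829, 586.14659522, 239.12886992]), 'tcp_rot': array([ 3.01079775,  1.56983341, -2.05537262]), 'ft_force': array([-0.36338554, -0.45139679, -0.16821283]), 'moment': array([-0.0290409 ,  0.04721599, -0.01787266]), 'opening': 1.0007214200987136}
```

View pics/scene0.png

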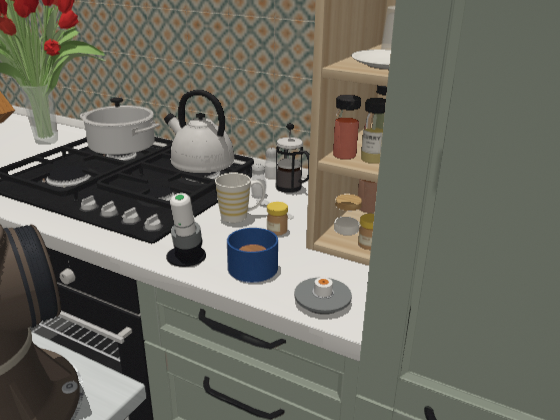

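View pics/top0.png

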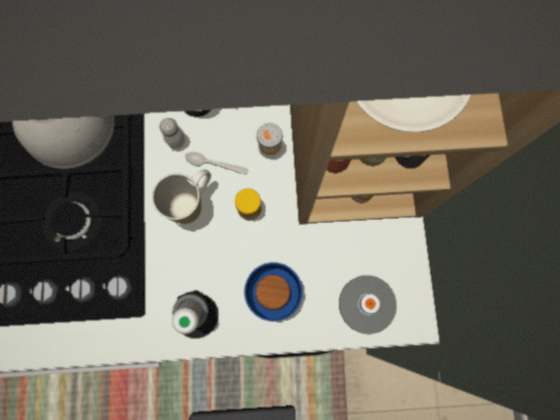

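```bash
cat > h.py <<'E'
import numpy as np,cv2
from cell import env
CAL={n:env.get_calibration(n) for n in("scene","top")}
def ray(n,p):
    c=CAL[n];P=c["pose"];p=np.atleast_2d(p).astype(float)
    d=np.c_[(p[:,0]-c["cx"])/c["fx"],(p[:,1]-c["cy"])/c["fy"],np.ones(len(p))]@P[:3,:3].T
    return P[:3,3],d
def onz(n,p,z):
    o,d=ray(n,p);return o+d*((z-o[2])/d[:,2])[:,None]
def proj(n,X):
    c=CAL[n];P=c["pose"];q=(np.atleast_2d(X)-P[:3,3])@P[:3,:3]
    return np.c_[q[:,0]/q[:,2]*c["fx"]+c["cx"],q[:,1]/q[:,2]*c["fy"]+c["cy"]]
def tri(a,b):
    (o1,d1),(o2,d2)=ray("scene",a),ray("top",b);d1=d1[0]/np.linalg.norm(d1);d2=d2[0]/np.linalg.norm(d2)
    A=sum(np.eye(3)-np.outer(d,d) for d in(d1,d2));B=sum((np.eye(3)-np.outer(d,d))@o for o,d in((o1,d1),(o2,d2)))
    X=np.linalg.solve(A,B);return X,[np.linalg.norm((np.eye(3)-np.outer(d,d))@(X-o)) for o,d in((o1,d1),(o2,d2))][0]*2
def blobs(im,lo,hi,roi=None,amin=8):
    m=cv2.inRange(cv2.cvtColor(im,cv2.COLOR_RGB2HSV),np.array(lo),np.array(hi))
    if roi:
        k=np.zeros_like(m);x0,y0,x1,y1=roi;k[y0:y1,x0:x1]=1;m=m*k
    c,_=cv2.findContours(m,cv2.RETR_EXTERNAL,cv2.CHAIN_APPROX_NONE)
    return m,sorted([q for q in c if cv2.contourArea(q)>=amin],key=cv2.contourArea,reverse=True)
def circ(pts): # algebraic circle fit via lstsq
    x,y=pts[:,0],pts[:,1];s=np.linalg.lstsq(np.c_[2*x,2*y,np.ones(len(x))],x*x+y*y,rcond=None)[0]
    r=np.sqrt(s[2]+s[0]**2+s[1]**2);return s[0],s[1],r
def cen(m):
    M=cv2.moments(m,True);return M["m10"]/M["m00"],M["m01"]/M["m00"],M["m00"]
E
python3 - <<'E'
from h import *
S=cv2.cvtColor(cv2.imread("pics/scene0.png"),4);T=cv2.cvtColor(cv2.imread("pics/top0.png"),4)
np.set_printoptions(precision=1,suppress=True)
for nm,n,im,lo,hi,roi,z in [("valve","top",T,(3,120,120),(20,255,255),(350,285,392,322),44),("valve","scene",S,(3,120,120),(20,255,255),(305,270,340,300),44),
  ("pumpbtn","top",T,(50,100,60),(90,255,255),(165,295,215,335),145),("pumpbtn","scene",S,(50,100,60),(90,255,255),(165,185,200,210),145),
  ("yellow","top",T,(20,120,120),(32,255,255),(225,180,270,225),66)]:
    m,b=blobs(im,lo,hi,roi,3);u=cen(m);print(nm,n,np.array(u),onz(n,[u[:2]],z)[0])
for n,im,roi in(("top",T,(235,255,310,330)),("scene",S,(215,220,290,285))):
    m,b=blobs(im,(105,100,20),(125,255,255),roi)
    h=b[0][:,0].astype(float);
    P=onz(n,h,70);print("can",n,cv2.boundingRect(b[0]),circ(P))
    if n=="scene":
        print("far half", )
m,b=blobs(T,(0,0,60),(179,60,150),(325,265,405,345));print("lid",cv2.boundingRect(b[0]),circ(onz("top",b[0][:,0],20)))
m,b=blobs(S,(0,0,60),(179,60,160),(285,265,360,318));print("lid",cv2.boundingRect(b[0]),circ(onz("scene",b[0][:,0],20)))
big=cv2.resize(T[250:350,150:420],None,fx=2.9,fy=2.9,interpolation=2);cv2.imwrite("pics/z1.png",big[:,:,::-1])
big=cv2.resize(S[180:320,150:370],None,fx=3.6,fy=3.6,interpolation=2);cv2.imwrite("pics/z2.png",big[:,:,::-1])
E
```

```text
valve top [370.1 303.4  78. ] [ 479.8 -301.6   44. ]
valve scene [323.2 281.2  41. ] [ 480.1 -301.7   44. ]
pumpbtn top [183.9 321.6  74. ] [468.5  16.1 145. ]
pumpbtn scene [179.4 196.8  31. ] [469.8  17.2 145. ]
yellow top [247.4 201.  518. ] [678.7 -91.1  66. ]
can top (245, 263, 57, 58) (np.float64(511.40815667830344), np.float64(-128.0800931020309), np.float64(49.5187441794446))
can scene (227, 228, 51, 54) (np.float64(466.2041257299155), np.float64(-156.3042938622586), np.float64(82.00861508716382))
far half
lid (339, 276, 57, 58) (np.float64(479.72271075449964), np.float64(-300.7442714207722), np.float64(52.30666173953762))
lid (294, 278, 58, 40) (np.float64(463.5910393420343), np.float64(-309.3611984810934), np.float64(56.88178112850879))
```

View pics/z1.png

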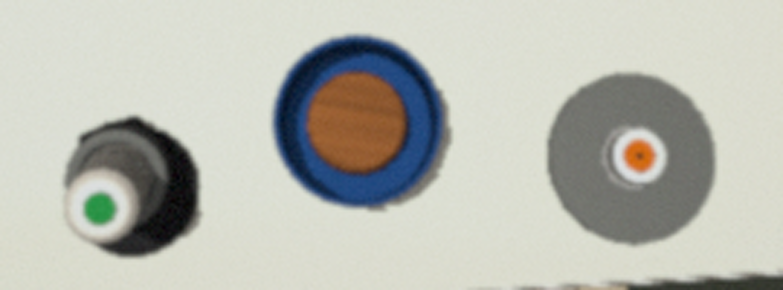

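View pics/z2.png

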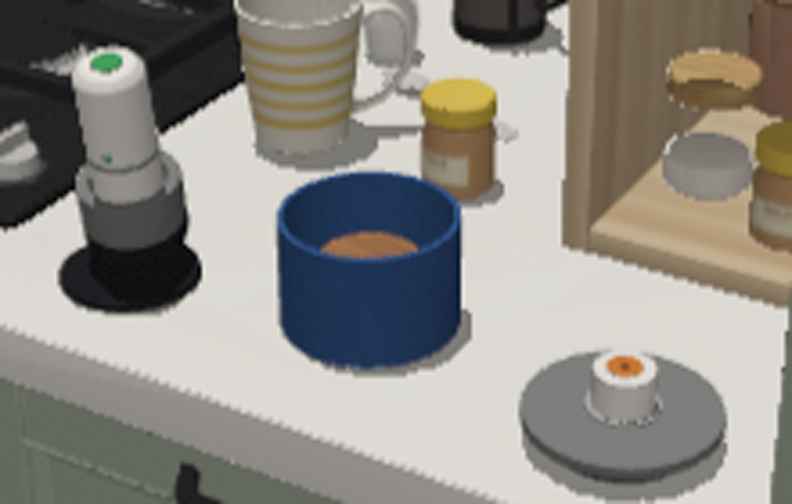

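```bash
python3 - <<'E'
from h import *
S=cv2.cvtColor(cv2.imread("pics/scene0.png"),4);T=cv2.cvtColor(cv2.imread("pics/top0.png"),4)
np.set_printoptions(precision=1,suppress=True)
a=np.linspace(0,6.283,200)
for n,im,roi in(("top",T,(235,255,310,330)),("scene",S,(215,220,290,285))):
    m,b=blobs(im,(100,80,15),(130,255,255),roi);h=b[0][:,0]
    print(n,h.min(0),h.max(0))
    for z in(70,0):
        P=proj(n,np.c_[511.4+52*np.cos(a),-128.1+52*np.sin(a),a*0+z]);print(z,P.min(0),P.max(0))
    if n=="scene":
        q=[]
        for c in range(230,276):
            q.append((c,h[h[:,0]==c][:,1].min()))
        P=onz(n,np.array(q)-[0,.3],70)
        # known radius fit
        from scipy.optimize import least_squares
        r=least_squares(lambda x:np.hypot(P[:,0]-x[0],P[:,1]-x[1])-52,[511,-128]);print("scene arc",r.x,r.cost)
    m2=cv2.morphologyEx(m,cv2.MORPH_CLOSE,np.ones((3,3)))
    if n=="top":
        for lo in((100,80,15),(90,50,10),(105,120,15)):
            m,b=blobs(im,lo,(130,255,255),roi);P=onz(n,cv2.convexHull(b[0])[:,0],70);print(lo,cv2.minEnclosingCircle(P[:,:2].astype(np.float32)),circ(P))
# pump: button both views, triangulate
print(tri((179.4,196.8),(183.9,321.6)))
# socket/foot
m,b=blobs(T,(0,0,0),(179,255,50),(160,280,225,345));h=b[0][:,0];print("foot",h.min(0),h.max(0))
m,b=blobs(S,(0,0,0),(179,255,45),(160,225,215,270));h=b[0][:,0];print("footS",h.min(0),h.max(0))
k=h[h[:,1]>252];print(circ(onz("scene",k,3)))
big=cv2.resize(T[270:350,150:230],None,fx=7,fy=7,interpolation=2);cv2.imwrite("pics/z3.png",big[:,:,::-1])
E
```

```text
top [245 263] [301 320]
70 [243.6 261.6] [302.6 321.4]
0 [245.9 265.9] [300.5 321.2]
(100, 80, 15) ((511.23944091796875, -128.09860229492188), 50.94442367553711) (np.float64(511.30244903100703), np.float64(-128.19000216207587), np.float64(50.48671084424651))
(90, 50, 10) ((511.36358642578125, -128.1731414794922), 51.50480270385742) (np.float64(511.26752402104063), np.float64(-128.19391422378612), np.float64(51.139942985365366))
(105, 120, 15) ((511.40716552734375, -128.21304321289062), 50.1234130859375) (np.float64(511.3556287328662), np.float64(-128.28416722103952), np.float64(49.698065771536896))
scene [227 228] [277 281]
70 [226.4 226.6] [278.1 251.8]
0 [227.4 255.3] [277.7 282.2]
scene arc [ 507.8 -130.5] 21.29801582204719
(array([468.4,  16. , 145.9]), np.float64(0.13599305645299137))
foot [188 291] [216 336]
footS [167 239] [205 266]
(np.float64(478.98115212456213), np.float64(18.662475480916328), np.float64(40.13546198545225))
```

View pics/z3.png

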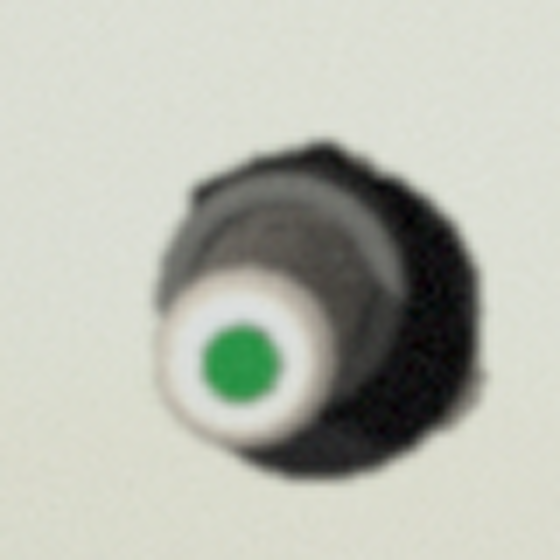

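```bash
python3 - <<'E'
from h import *
from scipy.optimize import least_squares
S=cv2.cvtColor(cv2.imread("pics/scene0.png"),4);T=cv2.cvtColor(cv2.imread("pics/top0.png"),4)
np.set_printoptions(precision=2,suppress=True)
g=S[:,:,1].astype(float)
hsv=cv2.cvtColor(S,cv2.COLOR_RGB2HSV)
for r in range(198,235,3): print(r,S[r,164:206,1])
# foot in top
m,b=blobs(T,(0,0,0),(179,255,75),(160,280,225,345));h=b[0][:,0].astype(float)
k=h[(h[:,0]+h[:,1]>505)&(h[:,0]>190)];P=onz("top",k,5)
r=least_squares(lambda x:np.hypot(P[:,0]-x[0],P[:,1]-x[1])-41.3,[479,18],loss="soft_l1");print(len(k),r.x,circ(P),r.fun.round(1)[::6])
E
```

```text
198 [128 121 142 162 162 170 171 202 221 223 223 143 150 155 159 158 153 153
 140 166 221 223 220 206 187 183  75  22  20  23  21  20  21  22  27  30
  33  33  33  34  33  33]
201 [ 40  40  40  40  40  53 185 194 202 213 219 222 223 223 223 223 223 222
 220 216 206 194 190 185 176 154 111  36  23  25  30  34  34  35  35  34
  34  34  33  34  33  35]
204 [ 25  26  24  23  26  28 107 151 174 185 187 190 192 193 194 195 194 190
 185 182 175 160 146 134 126 121 115  68  36  33  32  34  33  35  34  36
  33  36  36  32  34  32]
207 [ 29  27  27  28  26  26  25 121 131 134 138 138 142 142 143 143 144 144
 142 141 140 138 134 132 129 123 118 108  44  32  36  34  33  32  34  35
  31  31  33  29  30  32]
210 [ 34  35  33  34  35  35  34  55 124 134 136 138 141 142 143 143 144 143
 142 142 140 139 136 134 131 126 120 115  67  38  34  30  32  34  33  33
  33  29  25  18  16 145]
213 [ 33  34  36  35  38  35  35  36 122 129 135 138 140 142 143 143 143 144
 144 142 141 139 137 134 133 129 123 116 107  45  35  33  29  26  18  20
  40 145 213 216 217 216]
216 [ 36  37  33  36  35  36  36  36  34 123
[... 706 characters left out ...]
25 126 132 136 139 131 122 123
 123 122 122 131 140 140 137 136 133 128 125 119 111  89  98 128 128 126
 146 212 215 215 215 215]
231 [ 37  34  35  31  28  24  17 126 128 130 100  78 125 133 137 140 142 142
 144 144 143 143 142 141 138 137 134 130 127 122 110 106 129 131 121  78
  53 211 215 215 215 215]
234 [ 27  20  21  41 145 213 216 139 122 129 128 127  92 118 136 139 141 143
 143 143 143 143 142 140 139 129 127 119  94  72  71  71  69  64  62  57
  54 144 212 216 215 215]
99 [480.77  23.01] (np.float64(470.20337469895793), np.float64(2.867044371116208), np.float64(26.00181679415466)) [-10.2 -14.  -21.2 -24.3 -32.9 -28.7 -20.8 -11.8  -0.9  -0.7   1.    3.3
   4.    2.7   2.3   1.2   0.3]
```

```bash
python3 - <<'E'
from h import *
from scipy.optimize import least_squares
S=cv2.cvtColor(cv2.imread("pics/scene0.png"),4);T=cv2.cvtColor(cv2.imread("pics/top0.png"),4)
np.set_printoptions(precision=2,suppress=True)
g=S[:,:,1].astype(float)
L=[];R=[]
for r in range(206,222):
    row=g[r];c=next(c for c in range(164,182) if row[c]>80);L.append((r,c-1+(80-row[c-1])/(row[c]-row[c-1])))
    if r<214:
        c=next(c for c in range(200,185,-1) if row[c]>80);R.append((r,c+(row[c]-80)/(row[c]-row[c+1])))
L=np.array(L);R=np.array(R);l=np.polyfit(L[:,0],L[:,1],1);rr=np.polyfit(R[:,0],R[:,1],1);print(l,rr)
top=np.array([468.4,16,146])
for psi in np.arange(-.6,.61,.1):
    d=np.array([-np.sin(.2094)*np.cos(psi),-np.sin(.2094)*np.sin(psi),np.cos(.2094)])
    q=proj("scene",np.array([top-20*d,top-75*d]))
    # predicted mid line at rows
    s=(q[1,0]-q[0,0])/(q[1,1]-q[0,1]);x=lambda r:q[0,0]+s*(r-q[0,1])
    print(round(psi,1),"slope",s,"at207,213",x(207),x(213))
print("meas mid",[(np.polyval(l,r)+np.polyval(rr,r))/2 for r in(207,213)],(l[0]+rr[0])/2)
m,b=blobs(T,(0,0,0),(179,255,100),(160,280,225,345))
best=max(b,key=len);h=best[:,0].astype(float)
P=onz("top",h,4);a=np.degrees(np.arctan2(P[:,1]-18,P[:,0]-479))
for i in range(0,len(h),8):print(h[i],a[i].round(),np.hypot(P[i,0]-479,P[i,1]-18).round(1),end=' | ')
k=P[(a>-165)&(a<-10)]
r=least_squares(lambda x:np.hypot(k[:,0]-x[0],k[:,1]-x[1])-41.3,[479,18],loss="soft_l1");print(r.x,circ(k))
E
```

```text
[  0.2 129.2] [  0.17 155.92]
-0.6 slope 0.3149768972873674 at207,213 182.64732352525863 184.53718490898285
-0.5 slope 0.30929091099221495 at207,213 182.58915982781863 184.44490529377194
-0.4 slope 0.30101710696570205 at207,213 182.5045245492416 184.31062719103582
-0.3 slope 0.29018565073850333 at207,213 182.39372626199108 184.1348401664221
-0.2 slope 0.27686488545473886 at207,213 182.25746406904594 183.91865338177436
-0.1 slope 0.26116305145074215 at207,213 182.09684519399877 183.66382350270322
-0.0 slope 0.24322896416008713 at207,213 181.9133919155543 183.37276570051483
0.1 slope 0.22325148884848808 at207,213 181.70903619443197 183.0485451275229
0.2 slope 0.2014577036913278 at207,213 181.4861008829217 182.69484710506967
0.3 slope 0.17810971141491247 at207,213 181.24726711018582 182.3159253786753
0.4 slope 0.15350013952954322 at207,213 180.99552825276223 181.9165290899395
0.5 slope 0.1279464534846818 at207,213 180.7341317620855 181.5018104829936
0.6 slope 0.10178428794731693 at207,213 180.46651094808757 181.07721667577147
meas mid [np.float64(180.96328542791883), np.float64(182.07647370763715)] 0.185531379953055
[193. 291.] 7.0 46.4 | [185. 294.] 27.0 46.3 | [178. 298.] 45.0 48.8 | [185. 295.] 28.0 44.7 | [193. 295.] 8.0 39.0 | [201. 299.] -17.0 31.5 | [206. 307.] -51.0 23.3 | [201. 305.] -25.0 20.9 | [194. 299.] 7.0 31.2 | [186. 299.] 31.0 37.2 | [178. 304.] 56.0 41.7 | [180. 305.] 55.0 37.5 | [186. 304.] 41.0 29.8 | [192. 309.] 33.0 15.1 | [198. 316.] -110.0 2.8 | [197. 324.] -179.0 15.4 | [192. 331.] 161.0 29.1 | [186. 335.] 149.0 39.8 | [194. 337.] 171.0 39.0 | [202. 336.] -167.0 38.8 | [210. 331.] -141.0 38.3 | [216. 324.] -116.0 39.9 | [217. 316.] -95.0 38.3 | [217. 308.] -73.0 40.4 | [212. 300.] -48.0 40.2 | [204. 295.] -22.0 40.1 | [196. 291.] -0.0 45.7 | [478.24  21.14] (np.float64(479.7627103170344), np.float64(1.4413191643143364), np.float64(26.736439196699376))
```

```bash
cat >> h.py <<'E'
from scipy.spatial.transform import Rotation as Ro
def pose():
    s=env.state();return np.array(s["eef_pos"]),Ro.from_euler("xyz",s["tcp_rot"]).as_matrix(),s
def tgtR(xdir,zdir):
    x=np.array(xdir,float);x/=np.linalg.norm(x);z=np.array(zdir,float);z-=x*(z@x);z/=np.linalg.norm(z)
    return np.c_[x,np.cross(z,x),z]
def delta(p,R,tp,tR):
    sh=R.T@(np.array(tp)-p);w=Ro.from_matrix(R.T@tR).as_rotvec();return sh.round(1),w.round(4)
E
python3 - <<'E'
from h import *
np.set_printoptions(precision=3,suppress=True)
p,R,s=pose();print(p);print(R);print(s["ft_force"],s["joints"])
for zd in((0,1,0),(0,-1,0)):
    print(delta(p,R,[480,-301.6,130],tgtR([0,0,-1],zd)))
E
```

```text
[216.415 586.147 239.129]
[[-0.    -0.938  0.346]
 [-0.001  0.346  0.938]
 [-1.     0.    -0.001]]
[-0.363 -0.451 -0.168] [ 1.111  0.491  1.559  0.     1.092 -0.106]
(array([ 109.8, -554.8, -741.3]), array([-0.354, -0.001, -0.   ]))
(array([ 109.8, -554.8, -741.3]), array([ 2.788, -0.   ,  0.001]))
```

>>> {"name": "step_arm", "arguments": {"rows": [[0,-46.5,-34,0,0,0],[0,-46.5,-34,0,0,0],[0,-46.5,-34,0,0,0],[0,-46.5,-34,0,0,0],[0,-46.5,-34,0,0,0],[0,-46.5,-34,0,0,0],[0,-46.5,-34,0,0,0]], "grip": 60}}

```text
t: 0.98
eef_pos: [443.6, 242.8, 237.4]
tcp_rot: [2.823, 1.568, -2.236]
ft_force: [0.2, 1.4, 0.5]
opening: 0.635
```

```bash
python3 - <<'E'
from h import *
np.set_printoptions(precision=3,suppress=True)
p,R,s=pose();print(p,s["t"],s["joints"],s["ft_force"])
print(delta(p,R,[480,-301.6,240],tgtR([0,0,-1],(0,-1,0))))
E
```

```text
[443.574 242.764 237.368] 0.975 [ 0.371  0.326  1.847 -0.002  0.971 -0.852] [0.231 1.402 0.469]
(array([  -1.4, -219.4, -499.5]), array([ 2.795, -0.002,  0.004]))
```

>>> {"name": "step_arm", "arguments": {"rows": [[0,-22,-50,0,0,0],[0,-22,-50,0,0,0],[0,-22,-50,0,0,0],[0,-22,-50,0,0,0],[0,-22,-50,0,0,0],[0,-22,-50,0,0,0],[0,-22,-50,0,0,0],[0,-22,-50,0,0,0]]}}

```text
t: 1.98
eef_pos: [473.0, -208.0, 237.4]
tcp_rot: [2.613, 1.567, -2.447]
ft_force: [0.3, 0.4, -0.1]
opening: 0.626
```

>>> {"name": "step_arm", "arguments": {"rows": [[0,-22,-50,0,0,0],[0,-22,-50,0,0,0],[0,0,0,0.186,0,0],[0,0,0,0.186,0,0],[0,0,0,0.186,0,0],[0,0,0,0.186,0,0],[0,0,0,0.186,0,0],[0,0,0,0.186,0,0]]}}

```text
t: 2.98
eef_pos: [478.3, -325.0, 234.2]
tcp_rot: [2.869, 1.564, 2.962]
ft_force: [-0.0, 0.1, -0.4]
opening: 0.635
```

>>> {"name": "step_arm", "arguments": {"rows": [[0,0,0,0.186,0,0],[0,0,0,0.186,0,0],[0,0,0,0.186,0,0],[0,0,0,0.186,0,0],[0,0,0,0.186,0,0],[0,0,0,0.186,0,0],[0,0,0,0.186,0,0],[0,0,0,0.186,0,0]]}}

```text
t: 3.98
eef_pos: [477.4, -324.2, 231.7]
tcp_rot: [-2.148, 1.559, 2.728]
ft_force: [0.4, 0.1, 0.3]
opening: 0.629
```

```bash
cat > d.py <<'E'
import sys
from h import *
np.set_printoptions(precision=3,suppress=True)
# usage: d.py x y z [xdir3 zdir3]
a=[float(v) for v in sys.argv[1:]]
xd,zd=([0,0,-1],[0,-1,0]) if len(a)<9 else (a[3:6],a[6:9])
p,R,s=pose();print(p,s["t"],"j",s["joints"],"F",s["ft_force"],"op",s["opening"]*95.1)
print("x",R[:,0],"z",R[:,2]);print(delta(p,R,a[:3],tgtR(xd,zd)))
E
python3 d.py 480 -301.6 48
```

```text
[ 477.391 -324.152  231.75 ] 3.975 j [-0.709  0.435  1.682 -0.004  1.036  0.7  ] F [0.403 0.098 0.335] op 59.79763381350087
x [-0.011  0.005 -1.   ] z [ 0.163 -0.987 -0.006]
(array([183.8,   8. , -20.7]), array([ 0.163, -0.005,  0.01 ]))
```

>>> {"name": "step_arm", "arguments": {"rows": [[0,8,-20.7,0.163,-0.005,0.01],[50,0,0,0,0,0],[50,0,0,0,0,0],[40,0,0,0,0,0],[0,0,0,0,0,0]]}}

```text
t: 4.6
eef_pos: [482.2, -301.8, 88.2]
tcp_rot: [1.674, 1.57, 0.095]
ft_force: [-0.5, 0.0, 1.4]
opening: 0.632
```

```bash
python3 d.py 480 -301.6 48; python3 - <<'E'
from h import *
for n in("scene","top"):
    im=env.read_camera(n);cv2.imwrite(f"pics/{n}1.png",im[:,:,::-1])
a=cv2.imread("pics/scene1.png")[180:330,200:380];b=cv2.imread("pics/top1.png")[230:380,300:480]
cv2.imwrite("pics/c1.png",cv2.resize(np.hstack([a,b]),None,fx=2.2,fy=2.2,interpolation=2))
E
```

```text
[ 482.181 -301.784   88.224] 4.6 j [-0.676  0.608  1.84   0.001  0.694  0.903] F [-0.507  0.02   1.371] op 60.099581314128926
x [ 0.001  0.    -1.   ] z [-0.008 -1.    -0.   ]
(array([40.2, -2.2, -0.2]), array([-0.008, -0.   , -0.001]))
```

View pics/c1.png

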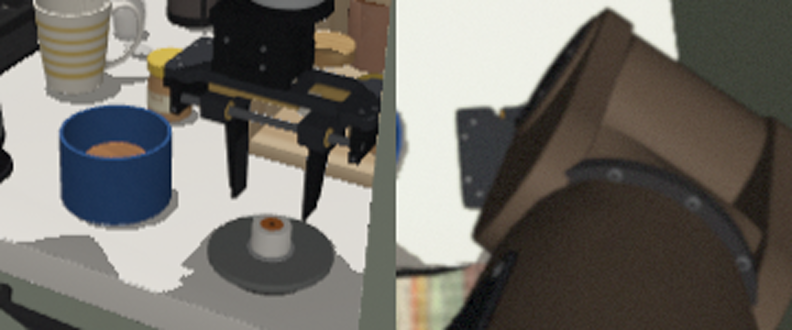

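>>> {"name": "step_arm", "arguments": {"rows": [[20,-2.2,0,-0.008,0,0],[14,0,0,0,0,0],[6,0,0,0,0,0],[0,0,0,0,0,0]]}}

```text
t: 5.2
eef_pos: [484.0, -304.8, 55.9]
tcp_rot: [0.921, 1.556, -0.65]
ft_force: [-0.2, 0.2, 1.0]
opening: 0.631
```

```bash
python3 d.py 480 -301.6 48
```

```text
[ 483.988 -304.84    55.934] 5.2 j [-0.678  0.658  1.858  0.001  0.611  0.893] F [-0.161  0.18   1.013] op 60.02480494656625
x [ 0.012 -0.009 -1.   ] z [-0.001 -1.     0.009]
(array([ 7.9, -4.1, -3.3]), array([-0.001,  0.009, -0.012]))
```

>>> {"name": "step_arm", "arguments": {"rows": [[8,-4.1,-3.3,0,0.009,-0.012],[0,0,0,0,0,0]]}}

```text
t: 5.45
eef_pos: [480.0, -301.6, 48.2]
tcp_rot: [-0.069, 1.571, -1.641]
ft_force: [0.0, -0.7, 0.4]
opening: 0.634
```

```bash
python3 d.py 480 -301.6 48
```

```text
[ 480.033 -301.573   48.204] 5.45 j [-0.677  0.669  1.865 -0.     0.607  0.894] F [ 0.009 -0.71   0.412] op 60.256098293661964
x [-0. -0. -1.] z [-0. -1.  0.]
(array([ 0.2, -0. ,  0. ]), array([-0.001,  0.   ,  0.   ]))
```

>>> {"name": "step_arm", "arguments": {"rows": [[0,0,0,0,0,0],[0,0,0,0,0,0],[0,0,0,0,0,0],[0,0,0,0,0,0],[0,0,0,0,0,0],[0,0,0,0,0,0]], "grip": 20}}

```text
t: 6.2
eef_pos: [480.2, -301.7, 48.6]
tcp_rot: [0.706, 1.57, -0.865]
ft_force: [0.5, 0.3, -0.4]
opening: 0.348
```

```bash
python3 d.py 480 -301.6 130; python3 d.py 511.3 -128.2 130
```

```text
[ 480.22  -301.747   48.567] 6.2 j [-0.677  0.668  1.865 -0.     0.608  0.894] F [ 0.501  0.282 -0.375] op 33.10222434735772
x [ 0.    -0.001 -1.   ] z [-0.001 -1.     0.001]
(array([-81.4,  -0.2,  -0.1]), array([-0.001,  0.001, -0.001]))
[ 480.22  -301.747   48.567] 6.2 j [-0.677  0.668  1.865 -0.     0.608  0.894] F [ 0.501  0.282 -0.375] op 33.10222434735772
x [ 0.    -0.001 -1.   ] z [-0.001 -1.     0.001]
(array([ -81.5,   31. , -173.5]), array([-0.001,  0.001, -0.001]))
```

>>> {"name": "step_arm", "arguments": {"rows": [[-10,0,0,0,0,0],[-25,0,0,0,0,0],[-35,0,0,0,0,0],[-30,0,0,0,0,0],[0,0,0,0,0,0]]}}

```text
t: 6.82
eef_pos: [479.8, -301.4, 153.0]
tcp_rot: [-1.916, 1.571, 2.796]
ft_force: [-1.2, 0.4, -1.9]
opening: 0.356
```

```bash
python3 d.py 511.3 -128.2 150
```

```text
[ 479.837 -301.356  152.978] 6.825 j [-0.677  0.512  1.796 -0.     0.833  0.894] F [-1.202  0.354 -1.902] op 33.825648940930215
x [-0.  0. -1.] z [-0.001 -1.    -0.   ]
(array([   3. ,   31.4, -173.2]), array([-0.001, -0.   ,  0.   ]))
```

>>> {"name": "step_arm", "arguments": {"rows": [[0,6,-34,0,0,0],[0,6,-34,0,0,0],[0,6,-34,0,0,0],[0,6,-34,0,0,0],[0,6,-34,0,0,0],[0,0,0,0,0,0]]}}

```text
t: 7.58
eef_pos: [508.2, -125.8, 147.6]
tcp_rot: [-2.002, 1.564, 2.709]
ft_force: [-0.4, -1.0, -1.5]
opening: 0.353
```

```bash
python3 d.py 511.3 -128.2 130; python3 - <<'E'
from h import *
for n in("scene","top"):
    im=env.read_camera(n);cv2.imwrite(f"pics/{n}2.png",im[:,:,::-1])
a=cv2.imread("pics/scene2.png")[150:300,180:360];b=cv2.imread("pics/top2.png")[220:370,200:380]
cv2.imwrite("pics/c2.png",cv2.resize(np.hstack([a,b]),None,fx=2.2,fy=2.2,interpolation=2))
E
```

```text
[ 508.174 -125.785  147.626] 7.575 j [-0.369  0.471  1.901  0.001  0.777  1.204] F [-0.421 -0.969 -1.535] op 33.59569292741251
x [-0.007  0.003 -1.   ] z [-0.002 -1.    -0.003]
(array([17.6,  3.2,  2.5]), array([-0.002, -0.003,  0.007]))
```

View pics/c2.png

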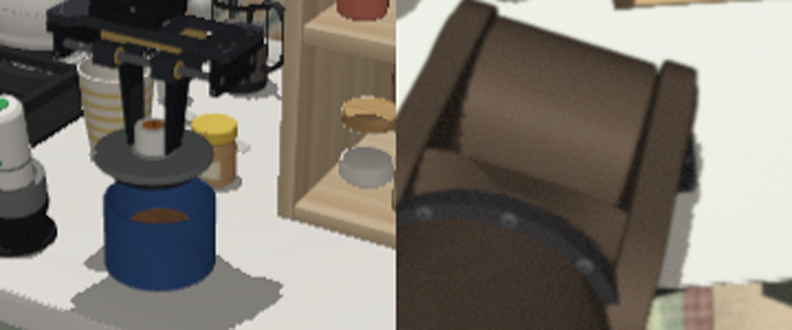

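```bash
python3 - <<'E'
from h import *
S=cv2.cvtColor(cv2.imread("pics/scene2.png"),4)
m,b=blobs(S,(3,120,60),(20,255,255),(235,190,265,212),2);u=cen(m);print(u,onz("scene",[u[:2]],143))
E
```

```text
(249.39285714285714, 206.32142857142858, 28.0) [[ 507.90559836 -124.29916257  143.        ]]
```

>>> {"name": "step_arm", "arguments": {"rows": [[10,3.2,2.5,-0.002,-0.003,0.007],[8,0,0,0,0,0],[0,0,0,0,0,0]]}}

```text
t: 8.05
eef_pos: [511.0, -132.3, 127.5]
tcp_rot: [0.601, 1.57, -0.974]
ft_force: [0.5, -0.6, -1.2]
opening: 0.349
```

```bash
python3 d.py 511.3 -128.2 106.5
```

```text
[ 510.967 -132.34   127.538] 8.05 j [-0.378  0.504  1.913 -0.     0.725  1.197] F [ 0.473 -0.626 -1.232] op 33.18982530918649
x [ 0. -0. -1.] z [-0.005 -1.     0.   ]
(array([21. ,  0.3, -4.1]), array([-0.005,  0.   , -0.   ]))
```

>>> {"name": "step_arm", "arguments": {"rows": [[4,0.3,-4.1,-0.005,0,0],[0,0,0,0,0,0]]}}

```text
t: 8.3
eef_pos: [511.2, -128.4, 123.2]
tcp_rot: [0.166, 1.571, -1.405]
ft_force: [0.1, -0.4, -2.7]
opening: 0.352
```

```bash
python3 d.py 511.3 -128.2 106.5
```

```text
[ 511.225 -128.398  123.151] 8.3 j [-0.371  0.51   1.918 -0.     0.714  1.2  ] F [ 0.119 -0.366 -2.741] op 33.47325355450278
x [ 0. -0. -1.] z [ 0. -1.  0.]
(array([16.7,  0.1, -0.2]), array([ 0.,  0., -0.]))
```

>>> {"name": "step_arm", "arguments": {"rows": [[4,0,0,0,0,0],[4,0,0,0,0,0],[3,0,0,0,0,0],[0,0,0,0,0,0]]}}

```text
t: 8.8
eef_pos: [511.4, -128.3, 111.6]
tcp_rot: [0.894, 1.57, -0.676]
ft_force: [0.6, -0.1, -2.0]
opening: 0.346
```

```bash
python3 d.py 511.3 -128.2 106.5
```

```text
[ 511.369 -128.29   111.63 ] 8.8 j [-0.371  0.528  1.927 -0.     0.686  1.2  ] F [ 0.567 -0.115 -2.026] op 32.92167269143263
x [ 0.001 -0.    -1.   ] z [ 0. -1.  0.]
(array([ 5.1, -0.1, -0.1]), array([ 0.   ,  0.001, -0.001]))
```

>>> {"name": "step_arm", "arguments": {"rows": [[2.5,0,0,0,0,0],[2,0,0,0,0,0],[0,0,0,0,0,0]]}}

```text
t: 9.18
eef_pos: [511.4, -128.4, 106.9]
tcp_rot: [0.951, 1.57, -0.62]
ft_force: [0.5, -0.0, -1.3]
opening: 0.349
```

```bash
python3 d.py 511.3 -128.2 106.5
```

```text
[ 511.444 -128.351  106.916] 9.175 j [-0.371  0.535  1.93  -0.     0.675  1.2  ] F [ 0.456 -0.036 -1.269] op 33.193877377446924
x [ 0.001 -0.001 -1.   ] z [ 0.    -1.     0.001]
(array([ 0.4, -0.1, -0.2]), array([ 0.   ,  0.001, -0.001]))
```

Nearly seated; ease down to contact, then release.

>>> {"name": "step_arm", "arguments": {"rows": [[1,0,0,0,0,0],[0,0,0,0,0,0]]}}

```text
t: 9.43
eef_pos: [511.6, -128.4, 106.6]
tcp_rot: [1.064, 1.569, -0.506]
ft_force: [-0.1, -0.2, -0.8]
opening: 0.347
```

```bash
python3 d.py 511.3 -128.2 106
```

```text
[ 511.604 -128.375  106.641] 9.425 j [-0.371  0.536  1.93  -0.     0.674  1.2  ] F [-0.123 -0.17  -0.793] op 32.98617103427923
x [ 0.002 -0.001 -1.   ] z [ 0.    -1.     0.001]
(array([ 0.6, -0.3, -0.2]), array([ 0.   ,  0.001, -0.002]))
```

>>> {"name": "step_arm", "arguments": {"rows": [[0.6,0,0,0,0,0],[0,0,0,0,0,0]]}}

```text
t: 9.68
eef_pos: [511.7, -128.4, 106.6]
tcp_rot: [1.106, 1.569, -0.464]
ft_force: [0.3, 0.1, -1.5]
opening: 0.355
```

>>> {"name": "step_arm", "arguments": {"rows": [[0,0,0,0,0,0],[0,0,0,0,0,0],[0,0,0,0,0,0],[0,0,0,0,0,0]], "grip": 60}}

```text
t: 10.18
eef_pos: [511.9, -128.5, 106.5]
tcp_rot: [1.113, 1.568, -0.457]
ft_force: [0.2, 0.5, 0.1]
opening: 0.626
```

>>> {"name": "step_arm", "arguments": {"rows": [[-15,0,0,0,0,0],[-30,0,0,0,0,0],[-50,0,0,0,0,0],[-50,0,0,0,0,0],[0,0,0,0,0,0]]}}

```text
t: 10.8
eef_pos: [511.4, -128.3, 259.8]
tcp_rot: [1.157, 1.566, -0.414]
ft_force: [1.4, -0.6, -1.2]
opening: 0.631
```

```bash
python3 d.py 450 40 240 0.1986 0.0614 -0.978 0.2955 -0.955 0; python3 - <<'E'
from h import *
im=env.read_camera("scene");cv2.imwrite("pics/scene3.png",im[:,:,::-1])
a=cv2.imread("pics/scene3.png")[130:300,150:360]
cv2.imwrite("pics/c3.png",cv2.resize(a,None,fx=3.2,fy=3.2,interpolation=2))
m,b=blobs(im,(3,120,60),(20,255,255),(235,220,280,250),2);u=cen(m);print(u,onz("scene",[u[:2]],102))
E
```

```text
[ 511.437 -128.273  259.792] 10.8 j [-0.371  0.329  1.773 -0.     1.035  1.2  ] F [ 1.409 -0.612 -1.215] op 60.004109414696174
x [ 0.004 -0.002 -1.   ] z [ 0.    -1.     0.002]
(array([  19.3,  -61.5, -168.3]), array([-0.298,  0.034,  0.204]))
(255.86111111111111, 223.94444444444446, 36.0) [[ 517.67567757 -132.85056966  102.        ]]
```

View pics/c3.png

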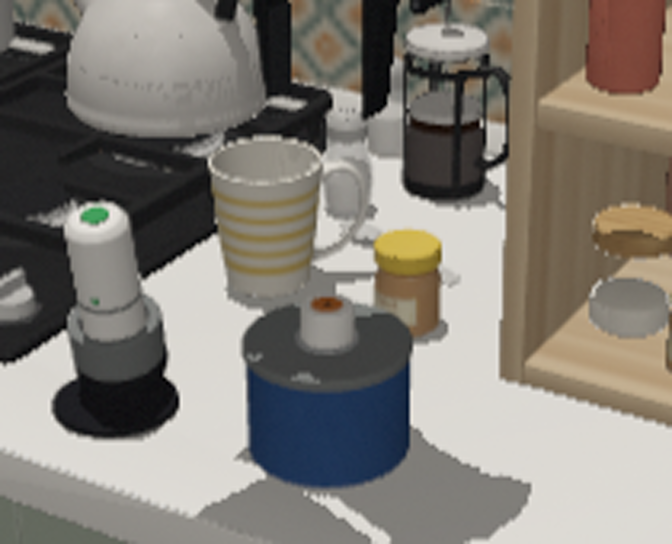

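```bash
python3 - <<'E'
from h import *
S=cv2.cvtColor(cv2.imread("pics/scene3.png"),4)
m,b=blobs(S,(3,140,60),(18,255,255),(240,215,266,235),2)
for q in b: print(cv2.boundingRect(q),cv2.contourArea(q))
k=b[0];mm=np.zeros_like(m);cv2.drawContours(mm,[k],-1,255,-1);u=cen(mm);print(u,onz("scene",[u[:2]],102),proj("scene",[[511.5,-128.4,102],[511.5,-128.4,108]]))
im=S[215:245,222:285];cv2.imwrite("pics/c4.png",cv2.resize(S[205:285,215:290],None,fx=7,fy=7,interpolation=0)[:,:,::-1])
E
```

```text
(248, 223, 9, 4) 19.0
(251.89655172413794, 224.55172413793105, 29.0) [[ 511.43877345 -127.42153975  102.        ]] [[252.33159192 224.65576958]
 [252.30521733 221.97935584]]
```

View pics/c4.png

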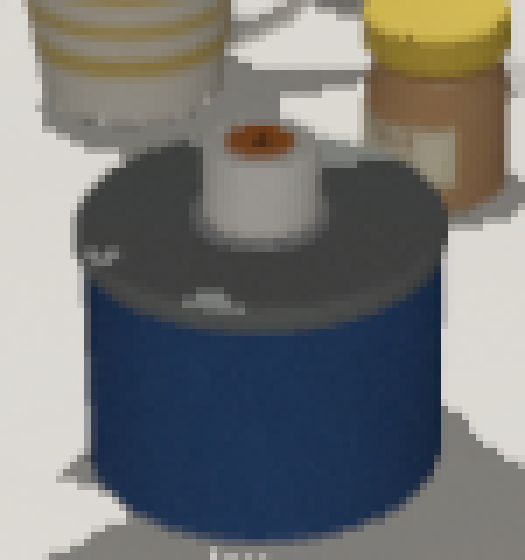

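>>> {"name": "step_arm", "arguments": {"rows": [[0,-20,-40,0,0,0],[0,-20,-40,0,0,0],[0,-16,-45,0,0,0],[0,0,0,-0.15,0.017,0.102],[0,0,0,-0.15,0.017,0.102],[0,0,0,0,0,0]], "grip": 72}}

```text
t: 11.6
eef_pos: [449.8, 1.5, 253.0]
tcp_rot: [1.598, 1.368, 0.333]
ft_force: [0.7, 0.3, -0.2]
opening: 0.76
```

```bash
python3 d.py 455.2 12 210 0.1986 0.0614 -0.978 0.2955 -0.955 0
```

```text
[449.807   1.492 253.027] 11.6 j [-0.201  0.162  2.052  0.15   0.758  0.964] F [ 0.742  0.29  -0.172] op 72.25163432544426
x [ 0.191  0.066 -0.979] z [ 0.302 -0.953 -0.005]
(array([43.9, -0.5, -8.2]), array([ 0.005, -0.007,  0.006]))
```

Look at the top view now both for lid seating and pump re-measurement, if unobstructed.

>>> {"name": "step_arm", "arguments": {"rows": [[20,-0.5,-8.2,0.005,-0.007,0.006],[20,0,0,0,0,0],[0,0,0,0,0,0]]}}

```text
t: 11.98
eef_pos: [454.9, 11.4, 212.0]
tcp_rot: [1.585, 1.369, 0.3]
ft_force: [-0.1, -0.1, -0.7]
opening: 0.758
```

```bash
python3 d.py 459.6 13.3 188.6 0.1986 0.0614 -0.978 0.2955 -0.955 0;  python3 - <<'E'
from h import *
for n in("scene","top"):
    im=env.read_camera(n);cv2.imwrite(f"pics/{n}5.png",im[:,:,::-1])
a=cv2.imread("pics/scene5.png")[120:290,110:290];b=cv2.imread("pics/top5.png")[190:360,150:330]
cv2.imwrite("pics/c5.png",cv2.resize(np.hstack([a,b]),None,fx=2.2,fy=2.2,interpolation=2))
E
```

```text
[454.904  11.444 212.02 ] 11.975 j [-0.17   0.23   2.1    0.153  0.637  1.001] F [-0.119 -0.119 -0.719] op 72.13071790001143
x [ 0.191  0.059 -0.98 ] z [ 0.281 -0.96  -0.003]
(array([24. ,  0.2, -0.4]), array([-0.015,  0.   ,  0.008]))
```

View pics/c5.png

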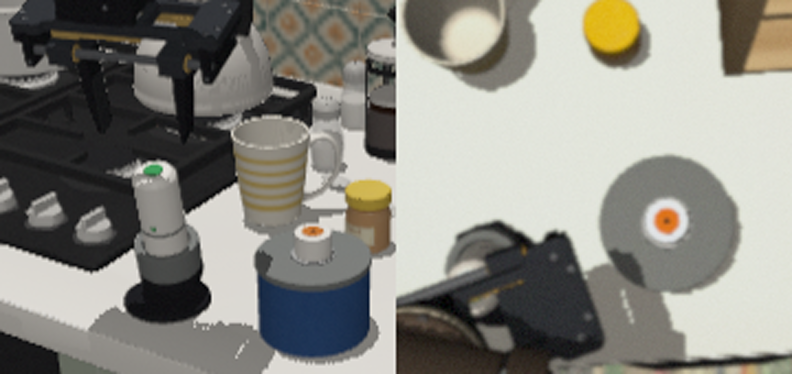

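```bash
python3 - <<'E'
from h import *
for n,roi in(("top",(240,275,285,305)),("scene",(240,215,266,235))):
    im=cv2.cvtColor(cv2.imread(f"pics/{n}5.png"),4)
    m,b=blobs(im,(3,140,60),(18,255,255),roi,2);mm=np.zeros_like(m);cv2.drawContours(mm,[b[0]],-1,255,-1);u=cen(mm);print(n,u,onz(n,[u[:2]],102));exec(f"u_{n}=u[:2]")
print(tri(u_scene,u_top))
E
```

```text
top (272.6666666666667, 289.95238095238096, 84.0) [[ 511.55841443 -127.50906894  102.        ]]
scene (251.76923076923077, 224.42307692307693, 26.0) [[ 511.7785582  -126.91365952  102.        ]]
(array([ 511.43816823, -127.35016831,  102.28060702]), np.float64(0.37931125590284626))
```

>>> {"name": "step_arm", "arguments": {"rows": [[24,0,0,-0.015,0,0.008],[24,0,0,0,0,0],[0,0,0,0,0,0]]}}

```text
t: 12.45
eef_pos: [466.3, 13.8, 167.6]
tcp_rot: [1.561, 1.357, 0.288]
ft_force: [0.2, 0.7, 0.1]
opening: 0.759
```

```bash
python3 d.py 474.5 17.9 115.2 0.1986 0.0614 -0.978 0.2955 -0.955 0;  python3 - <<'E'
from h import *
for n in("scene",):
    im=env.read_camera(n);cv2.imwrite(f"pics/{n}6.png",im[:,:,::-1])
a=cv2.imread("pics/scene6.png")[120:290,110:290]
cv2.imwrite("pics/c6.png",cv2.resize(a,None,fx=3,fy=3,interpolation=2))
E
```

```text
[466.288  13.766 167.592] 12.45 j [-0.162  0.318  2.137  0.193  0.501  0.95 ] F [0.233 0.686 0.077] op 72.14231095963292
x [ 0.204  0.06  -0.977] z [ 0.293 -0.956  0.002]
(array([53.1, -2.3, -1.7]), array([-0.002,  0.003, -0.005]))
```

View pics/c6.png

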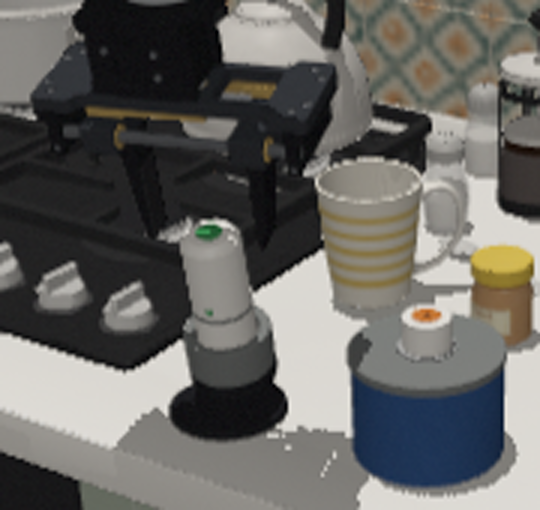

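>>> {"name": "step_arm", "arguments": {"rows": [[12,-2.3,-1.7,0,0.003,-0.005],[14,0,0,0,0,0],[12,0,0,0,0,0],[0,0,0,0,0,0]]}}

```text
t: 13.0
eef_pos: [472.4, 17.0, 130.2]
tcp_rot: [1.568, 1.359, 0.295]
ft_force: [0.3, 0.6, -1.1]
opening: 0.757
```

```bash
python3 d.py 474.5 17.9 115.2 0.1986 0.0614 -0.978 0.2955 -0.955 0
```

```text
[472.426  17.014 130.159] 13.0 j [-0.152  0.396  2.16   0.234  0.403  0.914] F [ 0.332  0.58  -1.059] op 71.95311919494401
x [ 0.202  0.061 -0.978] z [ 0.293 -0.956  0.001]
(array([15.1, -1. , -0.2]), array([-0.003,  0.001, -0.003]))
```

>>> {"name": "step_arm", "arguments": {"rows": [[10,-1,-0.2,-0.003,0.001,-0.003],[5,0,0,0,0,0],[0,0,0,0,0,0]]}}

```text
t: 13.38
eef_pos: [474.7, 17.9, 114.3]
tcp_rot: [1.57, 1.362, 0.3]
ft_force: [-0.3, 0.1, -1.1]
opening: 0.756
```

```bash
python3 d.py 474.5 17.9 115.2 0.1986 0.0614 -0.978 0.2955 -0.955 0; python3 - <<'E'
from h import *
for n in("scene","top"):
    im=env.read_camera(n);cv2.imwrite(f"pics/{n}7.png",im[:,:,::-1])
a=cv2.imread("pics/scene7.png")[150:280,130:250];b=cv2.imread("pics/top7.png")[250:380,130:250]
cv2.imwrite("pics/c7.png",cv2.resize(np.hstack([a,b]),None,fx=3.2,fy=3.2,interpolation=2))
E
```

```text
[474.663  17.879 114.281] 13.375 j [-0.149  0.431  2.168  0.255  0.365  0.891] F [-0.292  0.1   -1.121] op 71.9045754738263
x [ 0.198  0.061 -0.978] z [ 0.296 -0.955  0.   ]
(array([-0.9,  0. , -0.1]), array([ 0.001, -0.   ,  0.   ]))
```

View pics/c7.png

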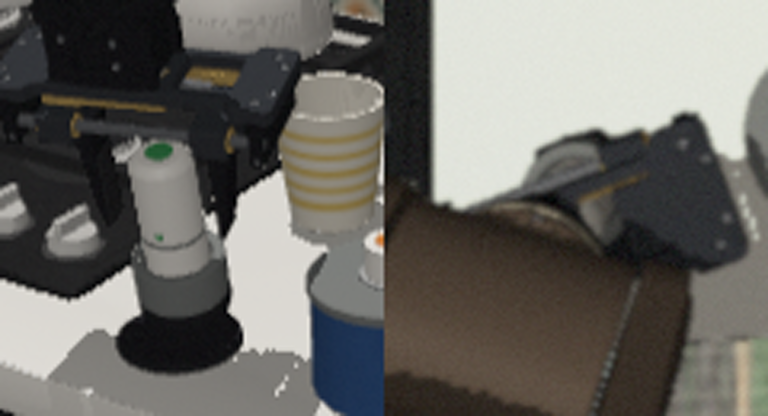

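>>> {"name": "step_arm", "arguments": {"rows": [[0,0,0,0,0,0],[0,0,0,0,0,0],[0,0,0,0,0,0],[0,0,0,0,0,0],[0,0,0,0,0,0],[0,0,0,0,0,0]], "grip": 25}}

```text
t: 14.22
eef_pos: [474.8, 17.8, 115.2]
tcp_rot: [1.567, 1.361, 0.297]
ft_force: [0.4, -0.2, -0.6]
opening: 0.437
```

```bash
python3 d.py 474.5 17.9 115.2 0.1986 0.0614 -0.978 0.2955 -0.955 0; python3 - <<'E'
from h import *
for n in("scene","top"):
    im=env.read_camera(n);cv2.imwrite(f"pics/{n}8.png",im[:,:,::-1])
a=cv2.imread("pics/scene8.png")[150:280,130:250];b=cv2.imread("pics/top8.png")[250:380,130:250]
cv2.imwrite("pics/c8.png",cv2.resize(np.hstack([a,b]),None,fx=3.2,fy=3.2,interpolation=2))
E
```

```text
[474.764  17.831 115.187] 14.225 j [-0.149  0.429  2.167  0.255  0.366  0.891] F [ 0.431 -0.208 -0.566] op 41.59147352630166
x [ 0.2    0.061 -0.978] z [ 0.296 -0.955  0.001]
(array([-0.1, -0.2, -0.1]), array([ 0.001,  0.001, -0.001]))
```

View pics/c8.png

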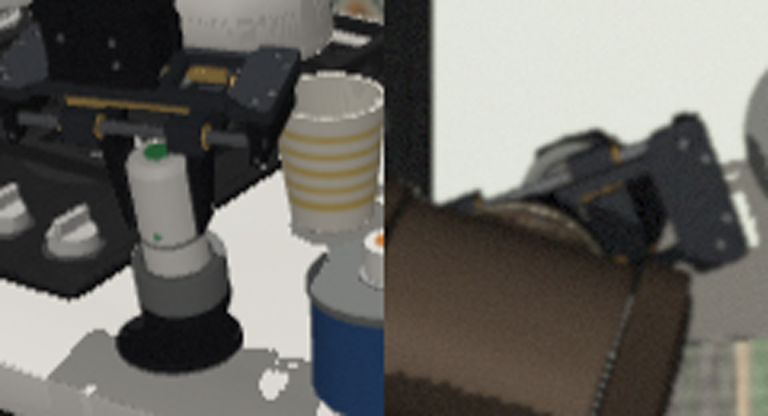

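>>> {"name": "step_arm", "arguments": {"rows": [[-6,0,0,0,0,0],[-10,0,0,0,0,0],[-12,0,0,0,0,0],[0,0,0,0,0,0]]}}

```text
t: 14.82
eef_pos: [468.5, 16.0, 144.7]
tcp_rot: [1.567, 1.361, 0.297]
ft_force: [-0.5, 0.9, -2.7]
opening: 0.44
```

```bash
python3 d.py 455.2 12 210 0.1986 0.0614 -0.978 0.2955 -0.955 0
```

```text
[468.494  16.024 144.711] 14.825 j [-0.156  0.364  2.154  0.214  0.443  0.929] F [-0.465  0.853 -2.722] op 41.86917091933713
x [ 0.199  0.061 -0.978] z [ 0.296 -0.955  0.001]
(array([-66.7,   0. ,  -0. ]), array([ 0.001,  0.001, -0.001]))
```

>>> {"name": "step_arm", "arguments": {"rows": [[-20,0,0,0,0,0],[-30,0,0,0,0,0],[-35,0,0,0,0,0],[-35,0,0,0,0,0],[0,0,0,0,0,0]]}}

```text
t: 15.45
eef_pos: [443.2, 8.4, 265.4]
tcp_rot: [1.567, 1.362, 0.297]
ft_force: [-0.2, -0.9, -2.6]
opening: 0.439
```

```bash
python3 d.py 511.5 -127.4 265 ; python3 - <<'E'
from h import *
for n in("scene","top"):
    im=env.read_camera(n);cv2.imwrite(f"pics/{n}9.png",im[:,:,::-1])
a=cv2.imread("pics/scene9.png")[90:270,110:280];b=cv2.imread("pics/top9.png")[220:400,130:300]
cv2.imwrite("pics/c9.png",cv2.resize(np.hstack([a,b]),None,fx=2.3,fy=2.3,interpolation=2))
E
```

```text
[443.227   8.449 265.382] 15.45 j [-0.185  0.132  2.051  0.138  0.777  0.996] F [-0.2   -0.866 -2.609] op 41.72075717878101
x [ 0.199  0.061 -0.978] z [ 0.296 -0.955  0.001]
(array([  5.7,  24.4, 150. ]), array([ 0.299, -0.031, -0.208]))
```

View pics/c9.png

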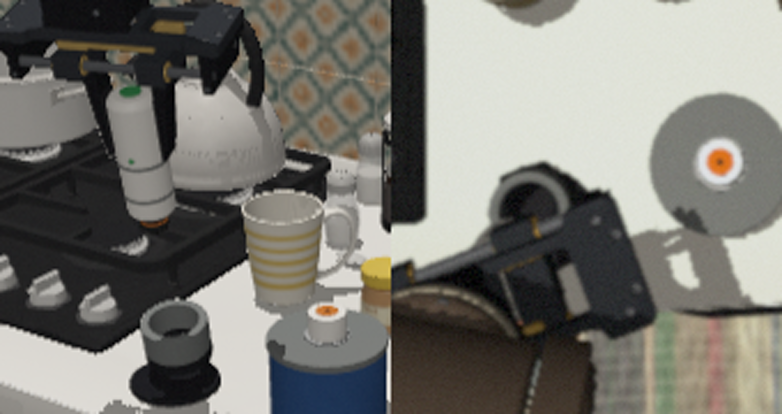

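>>> {"name": "step_arm", "arguments": {"rows": [[0,0,0,0.1,-0.01,-0.07],[0,0,0,0.1,-0.01,-0.07],[0,0,0,0.1,-0.01,-0.07],[0,0,0,0,0,0]]}}

```text
t: 16.05
eef_pos: [441.5, 9.1, 256.6]
tcp_rot: [-1.638, 1.549, 3.066]
ft_force: [0.2, 1.1, -2.3]
opening: 0.44
```

```bash
python3 d.py 511.5 -127.4 255
```

```text
[441.489   9.15  256.622] 16.05 j [-0.128  0.217  1.95  -0.001  0.997  1.451] F [ 0.216  1.122 -2.318] op 41.88234385122778
x [-0.022  0.002 -1.   ] z [-0.008 -1.    -0.001]
(array([ -0.1,  71.2, 136. ]), array([-0.008, -0.002,  0.022]))
```

>>> {"name": "step_arm", "arguments": {"rows": [[0,22,34,-0.008,-0.002,0.022],[0,20,36,0,0,0],[0,17,36,0,0,0],[0,10,28,0,0,0],[0,0,0,0,0,0]]}}

```text
t: 16.68
eef_pos: [511.4, -127.7, 249.8]
tcp_rot: [2.789, 1.567, 1.234]
ft_force: [0.4, 0.9, -2.7]
opening: 0.434
```

```bash
python3 d.py 511.5 -127.4 225
```

```text
[ 511.405 -127.665  249.835] 16.675 j [-0.372  0.341  1.784  0.005  1.016  1.181] F [ 0.404  0.89  -2.709] op 41.2626165670874
x [ 0.001  0.004 -1.   ] z [ 0.016 -1.    -0.004]
(array([24.8,  0.1, -0.2]), array([ 0.016, -0.004, -0.001]))
```

>>> {"name": "step_arm", "arguments": {"rows": [[10,0,0,0.016,-0.004,0],[15,0,0,0,0,0],[0,0,0,0,0,0],[0,0,0,0,0,0]]}}

```text
t: 17.18
eef_pos: [509.8, -124.9, 221.8]
tcp_rot: [2.704, 1.57, 1.136]
ft_force: [-0.2, -0.1, -1.9]
opening: 0.435
```

```bash
python3 d.py 511.5 -127.4 210; python3 - <<'E'
from h import *
for n in("scene","top"):
    im=env.read_camera(n);cv2.imwrite(f"pics/{n}10.png",im[:,:,::-1])
a=cv2.imread("pics/scene10.png")[130:290,180:330]
cv2.imwrite("pics/c10.png",cv2.resize(a,None,fx=3.7,fy=3.7,interpolation=2))
E
```

```text
[ 509.756 -124.899  221.783] 17.175 j [-0.367  0.37   1.825  0.001  0.947  1.201] F [-0.186 -0.135 -1.93 ] op 41.396886525620125
x [ 0.     0.001 -1.   ] z [ 0.003 -1.    -0.001]
(array([11.8,  1.7,  2.5]), array([ 0.003, -0.001, -0.   ]))
```

View pics/c10.png

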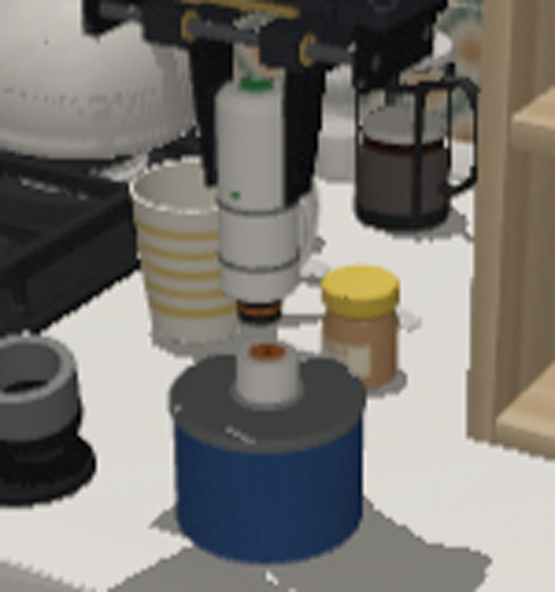

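View pics/top10.png

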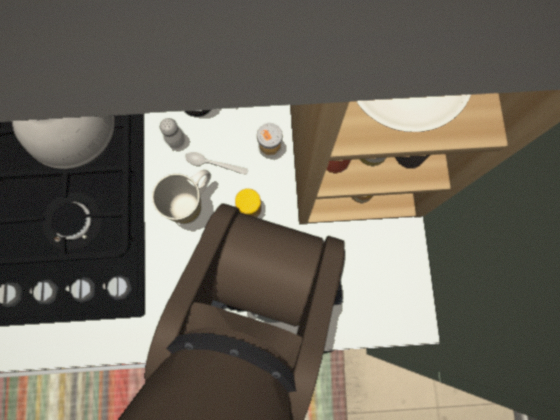

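```bash
python3 - <<'E'
from h import *
np.set_printoptions(precision=2,suppress=True)
S=cv2.cvtColor(cv2.imread("pics/scene10.png"),4)
m,b=blobs(S,(50,100,40),(90,255,255),(238,148,260,160),2);print("btn",cen(m),proj("scene",[509.8,-124.9,221.8+31]))
g=S[:,:,1].astype(float)
for r in (172,178,184,190,196,200):
    print(r,S[r,234:266,1])
for r in range(205,222): print(r,S[r,238:262].sum(1)//3)
for dz in(-99,-81): print(dz,proj("scene",[509.8,-124.9,221.8+dz]))
E
```

```text
btn (248.41176470588235, 152.41176470588235, 17.0) [[249.55 153.07]]
172 [ 69  21  14  25  68 120 132 136 140 143 145 146 147 148 148 148 148 149
 146 145 144 141  90  26  15  14  14  16  14  11  15  76]
178 [144  66  20  22  44 119 132 135 140 143 144 146 147 149 148 149 149 149
 147 144 144 142  90  27  15  18  18  15  13   9 104 193]
184 [143 144 143 147 107  87 122 130 140 133 144 146 148 149 149 149 148 147
 147 146 143 141  89  28  19  28  65 151 152 138 130 132]
190 [137 138 136 136 134 121 131 135 139 143 145 147 148 149 150 149 149 148
 147 146 144 141 138 133 128 119 126 141 124 135 131 152]
196 [138 137 137 136 135 123 129 135 138 143 145 147 148 148 150 148 149 148
 147 145 143 140 138 133 127 120 109 131 128 141 121 120]
200 [127 128 129 129 130  88  90 120 127 137 144 147 148 148 150 148 148 148
 147 145 143 141 130 122  91  83  89 138 148 181 193 195]
205 [118 119 126 135 139 141 144 145 146 148 148 147 147 146 146 143 141 139
 137 131 126 119 110 109]
206 [130 124 126 134 138 141 144 145 147 148 148 148 147 147 146 144 141 139
 137 132 126 119 119 163]
207 [129 121 12
[... 873 characters left out ...]
  22  21  30
 101 118 119 120 120 119]
216 [127 128 128 126 123 120  90  47  25  23  24  25  23  23  23  21  44  78
 118 119 120 119 120 121]
217 [132 131 128 126 123 120 115  84  74  61  60  46  46  47  58  72  90 118
 120 120 120 120 119 163]
218 [132 129 128 126 123 119 126 111 118 106 104  92  92  92 103 118 120 163
 165 166 166 166 165 212]
219 [131 130 128 126 122 118 138 118 119 119 119 120 120 120 121 119 119 211
 214 214 215 215 215 215]
220 [131 130 128 124 117 119 120 120 120 120 120 120 119 119 120 119 120 211
 215 214 214 215 214 215]
221 [128 124 128 122 108 118 119 120 119 120 120 123 121 121 120 121 121 198
 201 209 214 214 214 215]
-99 [[250.27 215.25]]
-81 [[250.18 207.04]]
```

>>> {"name": "step_arm", "arguments": {"rows": [[8,1.9,2.9,0.003,0,0],[8,0,0,0,0,0],[0,0,0,0,0,0]]}}

```text
t: 17.65
eef_pos: [512.0, -128.1, 205.2]
tcp_rot: [1.847, 1.569, 0.276]
ft_force: [-0.6, -0.8, -2.5]
opening: 0.443
```

```bash
python3 d.py 511.7 -127.8 200
```

```text
[ 512.001 -128.143  205.22 ] 17.65 j [-0.371  0.394  1.838  0.001  0.908  1.2  ] F [-0.585 -0.843 -2.533] op 42.097672127705124
x [ 0.002  0.    -1.   ] z [-0.001 -1.    -0.   ]
(array([ 5.2, -0.3, -0.3]), array([-0.001, -0.   , -0.002]))
```

>>> {"name": "step_arm", "arguments": {"rows": [[1.5,-0.3,-0.3,0,0,-0.002],[0,0,0,0,0,0],[0,0,0,0,0,0]]}}

```text
t: 18.02
eef_pos: [511.8, -127.9, 203.7]
tcp_rot: [-2.308, 1.57, 2.404]
ft_force: [-0.3, -0.4, -2.4]
opening: 0.44
```

```bash
python3 d.py 511.7 -127.8 200; python3 - <<'E'
from h import *
im=env.read_camera("scene");cv2.imwrite("pics/scene11.png",im[:,:,::-1])
a=cv2.imread("pics/scene11.png")[190:250,215:290]
cv2.imwrite("pics/c11.png",cv2.resize(a,None,fx=9,fy=9,interpolation=0))
E
```

```text
[ 511.76  -127.886  203.728] 18.025 j [-0.37   0.396  1.839  0.     0.907  1.201] F [-0.283 -0.44  -2.375] op 41.80742571401969
x [-0.  0. -1.] z [-0.001 -1.    -0.   ]
(array([ 3.7, -0.1, -0.1]), array([-0.001, -0.   ,  0.   ]))
```

View pics/c11.png

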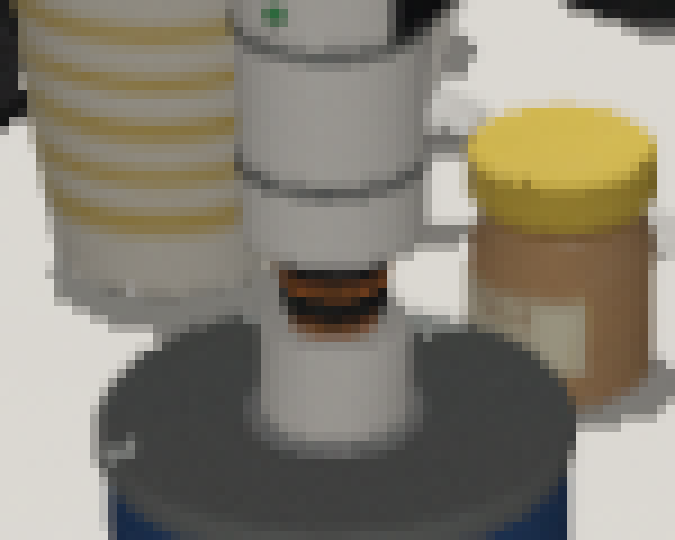

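>>> {"name": "step_arm", "arguments": {"rows": [[2,0.2,0.5,0,0,0],[0,0,0,0,0,0],[0,0,0,0,0,0]]}}

```text
t: 18.45
eef_pos: [512.0, -128.4, 201.8]
tcp_rot: [-2.826, 1.57, 1.886]
ft_force: [0.3, -0.1, -2.4]
opening: 0.435
```

>>> {"name": "step_arm", "arguments": {"rows": [[2,0,0,0,0,0],[0,0,0,0,0,0],[0,0,0,0,0,0]]}}

```text
t: 18.82
eef_pos: [512.1, -128.5, 199.8]
tcp_rot: [2.109, 1.571, 0.538]
ft_force: [-0.5, -1.0, -1.4]
opening: 0.442
```

>>> {"name": "step_arm", "arguments": {"rows": [[2,0,0,0,0,0],[0,0,0,0,0,0],[0,0,0,0,0,0]]}}

```text
t: 19.2
eef_pos: [512.1, -128.5, 197.8]
tcp_rot: [1.671, 1.57, 0.1]
ft_force: [-0.8, 0.8, -0.9]
opening: 0.442
```

```bash
python3 d.py 511.8 -128.2 195; python3 - <<'E'
from h import *
im=env.read_camera("scene");cv2.imwrite("pics/scene12.png",im[:,:,::-1])
a=cv2.imread("pics/scene12.png")[190:250,215:290]
cv2.imwrite("pics/c12.png",cv2.resize(a,None,fx=9,fy=9,interpolation=0))
E
```

```text
[ 512.144 -128.475  197.784] 19.2 j [-0.371  0.404  1.845  0.     0.892  1.2  ] F [-0.81   0.848 -0.868] op 42.00086798345058
x [ 0.  0. -1.] z [-0.001 -1.    -0.   ]
(array([ 2.8, -0.3, -0.3]), array([-0.001, -0.   , -0.   ]))
```

View pics/c12.png

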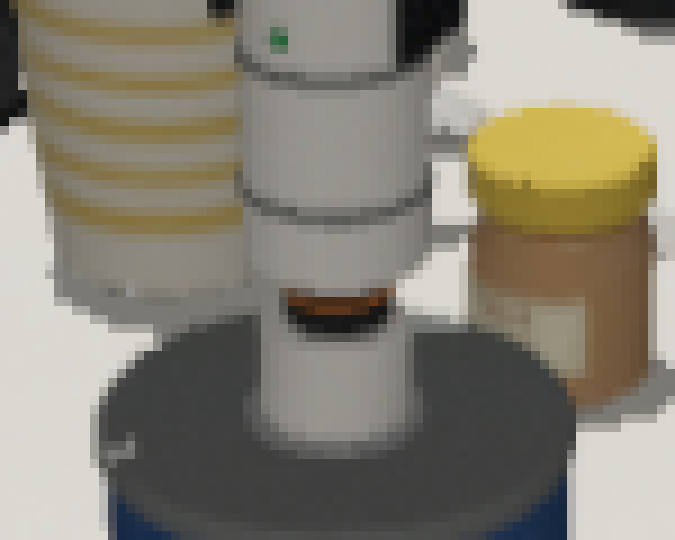

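```bash
python3 - <<'E'
from h import *
np.set_printoptions(precision=2,suppress=True)
a=np.linspace(0,6.283,721)
def low(x,y,z,r): P=proj("scene",np.c_[x+r*np.cos(a),y+r*np.sin(a),0*a+z]);return P[:,1].max(),P[:,0].min(),P[:,0].max()
print("pic10: tip",low(509.8,-124.9,122.8,12),"shoulder",low(509.8,-124.9,140.8,21))
print("pic12: shoulder",low(512.1,-128.5,197.8-81,21),"tip",low(512.1,-128.5,102,12))
print("housing top",low(511.5,-127.4,102,17),"lid plate top",low(511.5,-127.4,78,54),"plate bottom",low(511.5,-127.4,70,54))
print(proj("scene",[511.5,-127.4,102]))
S=cv2.cvtColor(cv2.imread("pics/scene12.png"),4)
for c in(248,250,252,254): print(c,S[216:232,c].mean(1).round())
S=cv2.cvtColor(cv2.imread("pics/scene5.png"),4)
for c in(250,252,254): print(c,[tuple(v) for v in S[219:234,c]])
S0=cv2.cvtColor(cv2.imread("pics/scene10.png"),4)
print([tuple(S0[r,250]) for r in range(208,221)])
E
```

```text
pic10: tip (np.float64(218.00987357304962), np.float64(244.17866257880632), np.float64(256.363235633909)) shoulder (np.float64(211.8009767896246), np.float64(239.42483715147495), np.float64(260.90979032189364))
pic12: shoulder (np.float64(222.82841793247735), np.float64(241.82692985548488), np.float64(263.089121830872)) tip (np.float64(227.3779223109132), np.float64(246.49201890483099), np.float64(258.56702173918524))
housing top (np.float64(228.5639881315466), np.float64(243.34216751406115), np.float64(260.45050985742813)) lid plate top (np.float64(248.66207714238172), np.float64(225.00952159960076), np.float64(278.8719082284787)) plate bottom (np.float64(252.25469421440604), np.float64(225.13288655385634), np.float64(278.82088119019994))
[[251.9  224.54]]
248 [146. 147. 145. 146. 146. 136.  96.  55.  33.  25.  65. 111. 132. 144.
 143. 144.]
250 [149. 149. 149. 149. 149. 147. 124.  48.  56.  23.  34.  85. 132. 147.
 148. 148.]
252 [148. 147. 148. 148. 148. 146. 124.  47.  58.  25.  25.  77. 133. 147.
 148. 148.]
254 [147. 147. 147. 146. 147. 145. 125.  47.  47.  22.  33.  84. 133. 1
[... 2022 characters left out ...]
np.uint8(142)), (np.uint8(150), np.uint8(147), np.uint8(142)), (np.uint8(150), np.uint8(147), np.uint8(142))]
[(np.uint8(151), np.uint8(148), np.uint8(144)), (np.uint8(151), np.uint8(148), np.uint8(143)), (np.uint8(149), np.uint8(146), np.uint8(141)), (np.uint8(126), np.uint8(123), np.uint8(118)), (np.uint8(25), np.uint8(26), np.uint8(24)), (np.uint8(64), np.uint8(39), np.uint8(25)), (np.uint8(94), np.uint8(55), np.uint8(27)), (np.uint8(45), np.uint8(32), np.uint8(22)), (np.uint8(24), np.uint8(24), np.uint8(23)), (np.uint8(47), np.uint8(46), np.uint8(45)), (np.uint8(94), np.uint8(93), np.uint8(89)), (np.uint8(123), np.uint8(121), np.uint8(116)), (np.uint8(123), np.uint8(120), np.uint8(116))]
```

>>> {"name": "step_arm", "arguments": {"rows": [[1.5,-0.3,-0.3,0,0,0],[1.3,-0.3,-0.3,0,0,0],[0,0,0,0,0,0],[0,0,0,0,0,0],[0,0,0,0,0,0],[0,0,0,0,0,0]]}}

```text
t: 20.0
eef_pos: [512.0, -128.3, 195.3]
tcp_rot: [1.057, 1.569, -0.515]
ft_force: [-1.0, -1.9, 0.0]
opening: 0.441
```

```bash
python3 d.py 511.8 -128.2 195; python3 - <<'E'
from h import *
im=env.read_camera("scene");cv2.imwrite("pics/scene13.png",im[:,:,::-1])
a=cv2.imread("pics/scene13.png")[130:290,190:310]
cv2.imwrite("pics/c13.png",cv2.resize(a,None,fx=3.7,fy=3.7,interpolation=2))
S=im
print(S[218:230,252].mean(1).round())
for k in range(4):
    env.read_camera("top");s=env.state();print(s["t"],s["eef_pos"].round(2),s["ft_force"].round(1))
E
```

```text
[ 511.953 -128.312  195.29 ] 20.0 j [-0.371  0.407  1.849 -0.     0.883  1.201] F [-1.007 -1.906  0.046] op 41.945172856416136
x [ 0.002 -0.001 -1.   ] z [-0.001 -1.     0.001]
(array([ 0.3, -0.2, -0.1]), array([-0.001,  0.001, -0.002]))
[148. 148. 148. 148. 145. 126.  55.  25.  23.  78. 133. 147.]
20.1 [ 511.96 -128.33  195.3 ] [-0.1 -0.5  0.1]
20.15 [ 511.98 -128.34  195.3 ] [-1.4 -1.6  0.6]
20.2 [ 511.98 -128.34  195.27] [-0.5 -0.5  0.5]
20.25 [ 511.96 -128.33  195.28] [ 0.  -0.7  0.7]
```

View pics/c13.png

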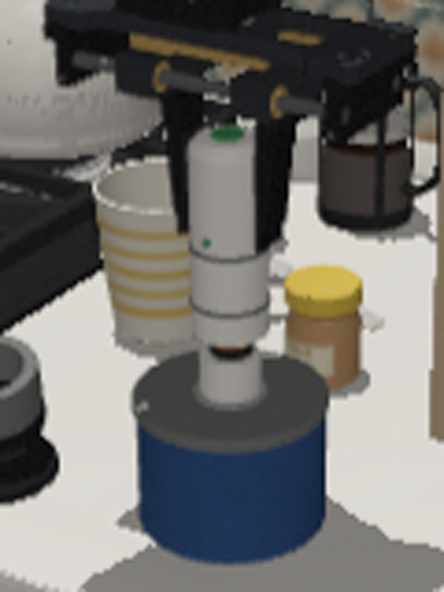

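```bash
python3 -c "
from cell import env
print(env.job_done()); s=env.state(); print(s['t'],s['eef_pos'],s['ft_force'])"
```

```text
the job is handed in; nothing more can be done
None
the job is handed in; nothing more can be done
```

I closed the canister with the lid and let go. I then pulled the pump out along its leaning axis, set it upright over the valve, pressed it on, and handed in at about 20 s while still holding it. `job_done` reports no verdict, so everything below is from my own measurements.

- **Lid:** with the gripper off it, the valve measured (511.4, -127.4, 102.3) mm from both cameras. The canister measured (511.3, -128.2) mm at the start, and a seated valve should be at 102 mm. The lid looked level on the rim.
- **Pump:** the gripper last read 42 mm open, which matches the pump's diameter. The tool axis was within about 0.003 rad of vertical and the pump looked upright in the scene view.
- **Press:** the pump settled at 195.3 mm tool height after first touching at about 201 mm. The vertical force rose about 2.9 N from its free-hanging value. Both point to roughly 5.5 to 6 mm of nozzle travel, about half.
- **Centring:** the tool ended about 1 mm from the measured valve centre. Only the scene camera could see the nozzle. Sideways it agreed to about 0.7 mm; in depth it left about 1.5 mm unexplained. I left that uncorrected because it is well inside the 6 mm limit.
- **Bystanders:** none looked moved in the pictures taken during the job. I did not measure their positions again at the end.

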